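# Put the filling parts back on their own pads

## Task

The four filling-line parts stand on each other's rubber pads. Using the empty square pad or a clear bit of bench as a free spot on the way, move every part to the middle of its own pad: the bottle on the oval pad (turned so that its wide side runs along the pad's length), the nozzle on the small round pad, the flanged ferrule on the middle-sized round pad and the dosing cup on the large round pad. Never let a part fall over, and leave all four standing upright on their pads, with the square pad empty.

Things in the scene. Friction and masses are not known exactly. Their poses are not given: they have to be found in the camera images.
- bottle_centre (a point): Gold-brown oval bottle with a white top and short neck, standing upright; about 26 mm thick (its x), 52 mm wide (its y), 97 mm tall; solid to 85 mm above its foot. Grip it across the 26 mm thickness (close along its x), about 65 mm above its foot, so that its neck stays clear of the gripper. Point: its centre, 48.5 mm above its foot; z up.
- nozzle_centre (a point): Off-white filling nozzle standing on its flange, spout up, round: flange 32 mm across and 10 mm high, then a body 22 mm across up to 36 mm, then a spout 10 mm across up to 67 mm. Grip it on the 22 mm body, about 26 mm above its foot. Point: on its axis, 33.5 mm above its foot; z up.
- ferrule_centre (a point): White round flanged ferrule (short wide tube on a flange), flange down: 50 mm across at the foot, about 43 mm at the top, 30 mm tall, 140 g. Grip it low, across the middle, with a firm grip of about 40 N: to the fingers it is a solid that narrows slightly upward. Point: on its axis, 15 mm above its foot; z up.
- cup_centre (a point): White thin dosing cup, open side up, round, 46 mm across at the foot and 58 mm at the rim, 61 mm tall, very light (35 g). Grip it lightly (20 N) from outside, about 42 mm above its foot, where it is about 55 mm wide. Point: on its axis, 30.5 mm above its foot; z up.
- pad_oval: Oval (two half-round ends) black rubber pad, 5 mm thick, fixed to the bench. Origin: centre of its underside (its top is 5 mm higher). 66 mm wide along its x, 96 mm long along its y. Place of the bottle.
- pad_small: Small round, 60 mm across, black rubber pad, 5 mm thick, fixed to the bench. Origin: centre of its underside (its top is 5 mm higher). Place of the nozzle.
- pad_middle: Middle-sized round, 78 mm across, black rubber pad, 5 mm thick, fixed to the bench. Origin: centre of its underside (its top is 5 mm higher). Place of the ferrule.
- pad_large: Large round, 96 mm across, black rubber pad, 5 mm thick, fixed to the bench. Origin: centre of its underside (its top is 5 mm higher). Place of the dosing cup.
- pad_spare: Square, 78 x 78 mm, black rubber pad, 5 mm thick, fixed to the bench. Origin: centre of its underside (its top is 5 mm higher). Empty at the start: the free spot. Between the rightmost pad place and the others stands a box whose half-open lid reaches 160 mm: lift parts over it. Neighbouring parts stand at least 100 mm apart, centre to centre.

How it is judged:
By the outcome, as a careful person would: the job done as asked, in the order asked, and still so for the second after the job is handed in, with the robot touching nothing.
It also fails if it takes over 147 s, if anything falls off the work surface, if the arm or the gripper's body presses on something with over 40 N, if the wrist force passes 120 N, or if a joint passes its speed limit or range.

## Robot

A 6-joint arm with a two-finger parallel gripper is mounted at the origin on the work surface; the furniture and walls round the work are solid. World frame = base frame: x ahead of the robot, y to its left, z up, the work surface at z = 0. Lengths are in m, angles in degrees, forces in N, time in s.
With the tool pointing down it reaches from about 0.25 to 0.725 m from the base axis. Payload 9.7 kg.
Tool frame: the origin (TCP) lies on the centre line of the jaws, within the pads' length; the fingertips stand 22 mm ahead of it and the grasp point (between the pads) lies 3 mm ahead of it; z points along the fingers, y is the line along which they close (so a half turn about z gives the same grasp; the last joint's range is limited). The gripper opens to 85 mm and grips with 20 to 120 N. Pads are 22 mm wide; open, the fingers measure 114 mm over their backs; the gripper's body (76 mm by 85 mm) begins 54 mm behind the grasp point. The pads swing forward as they close: fully open they stand 13 mm farther back than shut.
Start: joints at [73.854, 4.979, 10.078, 95.1, 0, 90], TCP at [0.153, 0.528, 0.253] pointing down, gripper open.
Joint ranges: [-179.16, 179.16], [-48.56, 103.87], [-65.8, 70.77], [-126.05, 130.52], [-82.76, 87.17], [-180, 180]. Speed limits (degrees/s): [127.2, 127.2, 147.25, 180, 180, 180].

## Interface

Orientations are given as a 3x3 rotation matrix whose columns are the frame's x, y, z axes.
In Python, from rig import env, optics gives the robot as it stands. Calls block until the motion is done:
- env.goto(position, orientation): joint-space move of the TCP to a pose.
- env.line_to(position, rotation=None, vel=0.15, f_stop=None): straight line of the TCP; rotation=None keeps the orientation; vel is the mean speed in m/s. With f_stop (N) it stops when the force on the tool has changed by that much, and returns True; else False.
- env.move_joints(angles): joint-space move.
- env.let_go() and env.grasp(squeeze=None): open the fingers fully, or close them until they stop; squeeze is the grip in N (None keeps the last).
- env.pause(seconds).
- env.ik(position, orientation): joint angles nearest the present ones, or None.
- env.get_obs(): the state.
- optics.snapshot(name): name is "side" or "top" or "wrist"; returns a dict with "img" (420x560x3 uint8, red, green, blue), "depth" (420x560 float32, m along the optical axis (not along the pixel's ray), 0 where there is no reading), "fx", "fy", "cx", "cy" (pixels), "k1" (the pictures are not rectified: a ray, as slopes to the right and down, at radius r is drawn at 1 + k1 r^2 times it, then the intrinsics apply), "R" (3x3) and "t" (3): a world point X has camera coordinates R X + t. Camera axes: x right, y down, z forward; pixel columns grow to the right and rows downward; lengths in m; the calibration is good to about 2 mm. A picture is of the moment at which its call begins.
A pose or a line that the arm cannot do raises env.MotionError and nothing moves.
- env.job_done(): hands the job in; it is judged then, once.
The state is a dict: "time_s": time; "qpos": joint angles; "joint_vel": joint speeds; "joint_torque": joint torques, N m; "eef_pos": TCP position; "tcp_rot": TCP orientation; "force": force on the tool from outside, world axes, zero at the start; "wrist_torque": the same for the moment, N m; "grip_width": opening from 0.0 (shut) to 1.0 (fully open); "grip_force": force on a finger pad.
Only numpy, scipy, OpenCV 4.12 (cv2) and the standard library are available. Lean on these libraries where they do the work, as an engineer would, in place of code of your own. Each camera call takes 0.05 s, during which the arm holds its last target. There are 200 camera calls.

## Working session

There is one attempt and no reset: what is moved stays moved. The work goes in short steps, each a Python script; the robot and the scene stay as the last script left them, time stands still between calls to the robot, and variables do not carry over. Pictures are saved under pics/ and viewed, at most 14 in all, crops included, and the job is handed in when it is done.

```bash
mkdir -p pics; ls
python3 - <<'E'
from rig import env, optics
import cv2,numpy as np
for n in ["top","side"]:
    s=optics.snapshot(n); cv2.imwrite(f"pics/{n}0.png",cv2.cvtColor(s["img"],cv2.COLOR_RGB2BGR))
    np.savez(f"pics/{n}0.npz",**s)
    print(n,s["fx"],s["k1"],-s["R"].T@s["t"],s["R"][2])
E
```

```text
pics
top 448.46963755415686 -0.11959076368073812 [0.22905192 0.00613663 1.24188146] [ 1.68428605e-01 -4.41236834e-04 -9.85713757e-01]
side 489.3461217638227 0.0408685766228168 [-0.2085544  -0.44255277  1.20969537] [ 0.47240075  0.33046992 -0.81708455]
```

View pics/top0.png

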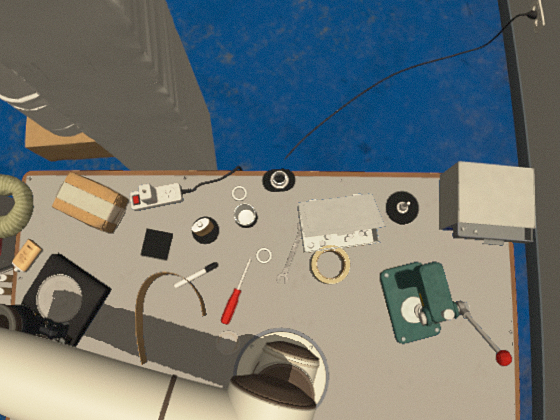

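View pics/side0.png

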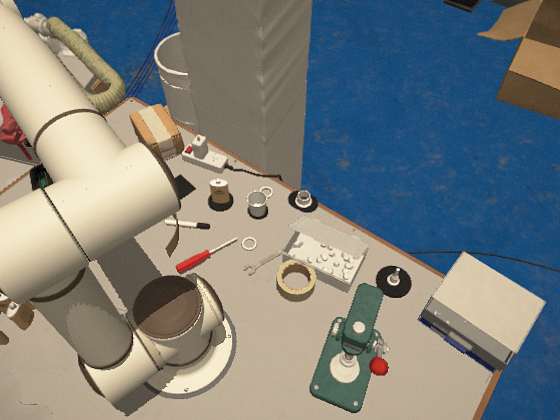

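The top view shows the square pad at (157,244), bottle at (205,229), cup at (245,215), ferrule at (278,180) and nozzle at (402,207). The box sits between ferrule and nozzle, around (340,215). Next I'll enlarge this area.

```bash
cat > h.py <<'E'
import numpy as np, cv2
def ray(s,uv):
    K=np.array([[s["fx"],0,s["cx"]],[0,s["fy"],s["cy"]],[0,0,1]],float)
    p=cv2.undistortPointsIter(np.float64(uv).reshape(-1,1,2),K,np.array([float(s["k1"]),0,0,0]),None,None,(3,40,1e-10))[:,0]
    return np.c_[p,np.ones(len(p))]
def onplane(s,uv,z):
    d=ray(s,uv)@s["R"]; c=-s["R"].T@s["t"]
    return c+d*((z-c[2])/d[:,2])[:,None]
def cloud(s):
    v,u=np.mgrid[0:420,0:560]; uv=np.c_[u.ravel(),v.ravel()]
    P=(ray(s,uv)*s["depth"].reshape(-1,1)-s["t"])@s["R"]; P[s["depth"].ravel()==0]=np.nan
    return P.reshape(420,560,3)
E
python3 - <<'E'
from h import *
s=np.load("pics/top0.npz"); im=cv2.cvtColor(s["img"],cv2.COLOR_RGB2BGR)
a=cv2.resize(im[160:265,135:305],None,fx=4.5,fy=4.5,interpolation=cv2.INTER_CUBIC)
b=cv2.resize(im[180:235,375:430],None,fx=4.5,fy=4.5,interpolation=cv2.INTER_CUBIC)
a[:b.shape[0],:b.shape[1]]=b
cv2.imwrite("pics/crop0.png",a)
# depth-based tops
P=cloud(s)
for n,(u,v),h in [("bottle",(205,225),.05),("cup",(245,215),.03),("ferr",(278,180),.015),("noz",(402,207),.015),("box",(340,215),.06)]:
    q=P[v-25:v+25,u-22:u+22].reshape(-1,3) if n!="box" else P[185:255,290:390].reshape(-1,3); q=q[q[:,2]>h]
    print(n,len(q),q.min(0).round(3),q.max(0).round(3))
# pads by darkness
hsv=im.max(2)
for n,(u,v) in dict(sq=(157,244),bo=(205,229),cu=(245,215),fe=(278,180),no=(402,207)).items():
    m=(hsv[v-22:v+22,u-22:u+22]<60); y,x=np.nonzero(m)
    q=onplane(s,np.c_[x+u-22,y+v-22],.005); print(n,len(q),q.min(0).round(3),q.max(0).round(3))
E
```

```text
bottle 219 [0.376 0.19  0.05 ] [0.413 0.235 0.104]
cup 144 [0.401 0.074 0.03 ] [0.458 0.128 0.07 ]
ferr 85 [ 0.455 -0.045  0.015] [0.556 0.028 0.073]
noz 114 [ 0.384 -0.346  0.016] [ 0.471 -0.242  0.151]
box 2928 [ 0.328 -0.261  0.06 ] [ 0.488 -0.042  0.155]
sq 700 [0.31  0.306 0.005] [0.394 0.392 0.005]
bo 259 [0.356 0.177 0.005] [0.429 0.25  0.005]
cu 44 [0.402 0.072 0.005] [0.439 0.119 0.005]
fe 376 [ 0.505 -0.034  0.005] [0.572 0.054 0.005]
no 667 [ 0.416 -0.384  0.005] [ 0.506 -0.294  0.005]
```

View pics/crop0.png

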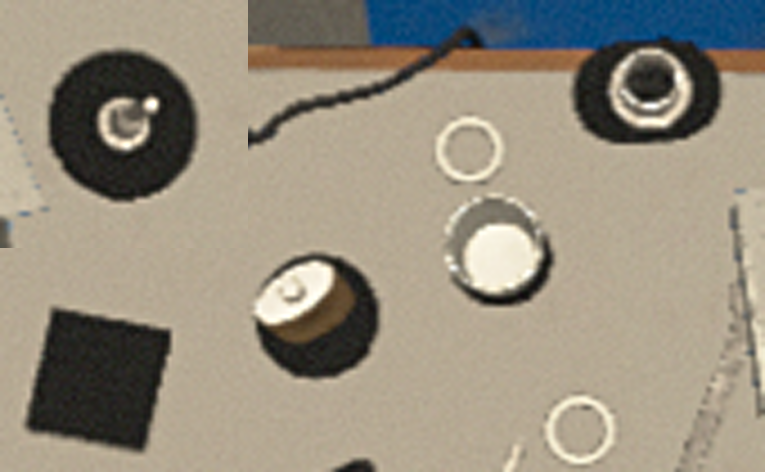

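The crop shows the bottle on the middle pad, the cup on the small pad, the ferrule on the oval pad (long axis nearly along y) and the nozzle on the large pad. Bottle and ferrule therefore swap, and so do cup and nozzle. I'll take a close wrist-camera tour of all of them.

Run:
```python
from rig import env, optics
from h import *
o=env.get_obs(); print(o["time_s"],np.round(o["tcp_rot"],2).tolist(),o["force"])
R=np.array([[0,1,0],[1,0,0],[0,0,-1.]])
ims=[]
for i,p in enumerate([(.36,.27,.33),(.45,.07,.33),(.44,-.3,.33)]):
    print(env.ik(p,R))
    env.goto(p,R); s=optics.snapshot("wrist"); np.savez(f"pics/w{i}.npz",**s); ims.append(s["img"])
    print(env.get_obs()["time_s"],env.get_obs()["qpos"],-s["R"].T@s["t"],s["R"][2])
g=np.hstack([cv2.resize(i,(400,300)) for i in ims[:2]]); g=np.vstack([g,np.hstack([cv2.resize(ims[2],(400,300)),np.zeros((300,400,3),np.uint8)])])
cv2.imwrite("pics/tour.png",cv2.cvtColor(g,cv2.COLOR_RGB2BGR))
```

```text
0.1 [[-0.96, 0.28, -0.0], [0.28, 0.96, -0.0], [0.0, -0.0, -1.0]] [ 0.24876292 -0.21560168  0.46653511]
[ 36.86989765  -6.14301441   7.74993434 103.89294875   0.
 126.86989765]
1.4333 [ 3.69656907e+01 -6.10191321e+00  7.73632750e+00  1.03872441e+02
  9.86687830e-03  1.26836355e+02] [0.35954307 0.33747578 0.45007558] [ 2.62311853e-04 -2.65061913e-01 -9.64231359e-01]
[  8.84181456  -5.42454976   8.40695692 103.83150667   0.
  98.84181456]
2.3667 [ 8.98743770e+00 -5.42074502e+00  8.40410423e+00  1.03831260e+02
  2.02880879e-02  9.88980260e+01] [0.44970487 0.13773421 0.45038149] [ 1.24790422e-04 -2.64629929e-01 -9.64350032e-01]
[-34.28687698   5.10007214  18.90633043 103.80625829   0.
  55.71312302]
3.8 [-3.41595777e+01  5.06563372e+00  1.88953266e+01  1.03814067e+02
  1.06233885e-02  5.57468194e+01] [ 0.44019492 -0.23213898  0.45062771] [ 8.37400543e-04 -2.64842731e-01 -9.64291256e-01]
```

View pics/tour.png

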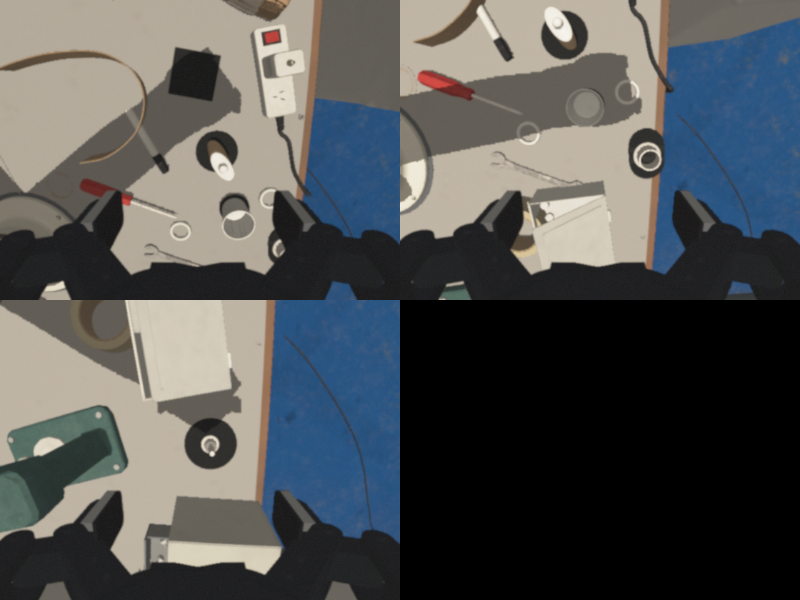

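All parts are visible in the wrist views. I'll fit outlines in metric rectified tiles, one per height plane.

```bash
cat >> h.py <<'E'
from scipy.optimize import differential_evolution
def tile(s,c,z,half,n):
    g=np.linspace(-half,half,n); X,Y=np.meshgrid(c[0]+g,c[1]-g)   # right=+x, up=+y
    Q=np.c_[X.ravel(),Y.ravel(),np.full(X.size,z)]@s["R"].T+s["t"]
    K=np.array([[s["fx"],0,s["cx"]],[0,s["fy"],s["cy"]],[0,0,1]],float)
    p=cv2.projectPoints(Q,np.zeros(3),np.zeros(3),K,np.array([float(s["k1"]),0,0,0]))[0].reshape(n,n,2).astype(np.float32)
    return cv2.cvtColor(cv2.remap(s["img"],p[...,0],p[...,1],cv2.INTER_CUBIC),cv2.COLOR_RGB2BGR)
def outline(kind,d):
    t=np.linspace(0,2*np.pi,180,endpoint=False)
    if kind=="sq":
        u=np.linspace(-1,1,45); o=np.ones(45); r=39+d
        return r*np.r_[np.c_[u,o],np.c_[u,-o],np.c_[o,u],np.c_[-o,u]]/1000
    if kind=="oval":
        p=np.c_[np.cos(t),np.sin(t)]*(33+d); p[:,1]+=np.sign(p[:,1])*15; return p/1000
    if kind=="bottle":
        p=np.c_[np.cos(t),np.sin(t)]*(13+d); p[:,1]+=np.sign(p[:,1])*13; return p/1000
    return np.c_[np.cos(t),np.sin(t)]*(kind+d)/1000
def place(o,p):
    c,s_=np.cos(p[2]),np.sin(p[2]); return o@np.array([[c,s_],[-s_,c]])+p[:2]
def fit(s,c,z,kind,amax,sign=1,a0=0,rng=.02):
    """fit an outline darker (sign=1) or brighter (-1) inside than outside"""
    n=361; half=.09; g=cv2.GaussianBlur(tile(s,c,z,half,n).max(2),(3,3),0).astype(float)
    g=np.clip(g,0,90) if sign==1 else g
    def samp(xy):
        q=(xy-c)/(2*half)*(n-1); return g[np.clip((n-1)/2-q[:,1],0,n-1).round().astype(int),np.clip((n-1)/2+q[:,0],0,n-1).round().astype(int)]
    I,O=outline(kind,-2),outline(kind,2)
    f=lambda p:-sign*np.mean(np.clip(samp(place(O,p))-samp(place(I,p)),-60,60))
    r=differential_evolution(f,[(c[0]-rng,c[0]+rng),(c[1]-rng,c[1]+rng),(a0-amax,a0+amax+1e-9)],seed=0,popsize=20,maxiter=80)
    return r.x,r.fun
def draw(t,c,half,kind,p,col):
    n=t.shape[0]; q=(place(outline(kind,0),p)-c)/(2*half)*(n-1); q=np.c_[(n-1)/2+q[:,0],(n-1)/2-q[:,1]]
    for a in q[::3]: cv2.circle(t,tuple(int(round(v)) for v in a),0,col,-1)
E
cat > m.py <<'E'
from h import *
w=[dict(np.load(f"pics/w{i}.npz")) for i in range(3)]
pads=[("sq",0,(.352,.349),"sq",.78),("mid",0,(.393,.213),39,0),("small",1,(.425,.105),30,0),("oval",1,(.538,.01),"oval",.6),("large",2,(.461,-.339),48,0)]
row=[]
for n,i,c,k,a in pads:
    c=np.array(c); p,f=fit(w[i],c,.005,k,a,1,np.pi/2*0); print(n,p.round(4),round(f,1))
    t=tile(w[i],c,.005,.06,160); draw(t,c,.06,k,p,(0,255,255)); row.append(t)
row2=[]
for n,i,c,z,k,a,a0 in [("bottle",0,(.393,.213),.09,"bottle",1.57,0),("cup",1,(.425,.105),.066,29,0,0),("ferr",1,(.538,.01),.035,21.5,0,0),("noz",2,(.461,-.339),.015,16,0,0)]:
    c=np.array(c); p,f=fit(w[i],c,z,k,a,-1,a0); print(n,p.round(4),round(f,1))
    t=tile(w[i],c,z,.045,200); draw(t,c,.045,k,p,(0,0,255)); row2.append(t)
cv2.imwrite("pics/m1.png",np.vstack([np.hstack(row),np.hstack(row2)]))
E
python3 m.py
```

```text
sq [ 0.3528  0.3503 -0.1753] -45.1
mid [0.3965 0.2146 0.    ] -21.8
small [0.4324 0.0999 0.    ] -4.2
oval [0.5394 0.0117 0.114 ] -25.6
large [ 0.4635 -0.3395  0.    ] -25.8
bottle [0.3958 0.2165 0.6099] -48.7
cup [0.4299 0.1006 0.    ] -14.1
ferr [0.5397 0.0083 0.    ] -49.3
noz [ 0.4625 -0.3398  0.    ] -56.6
```

View pics/m1.png

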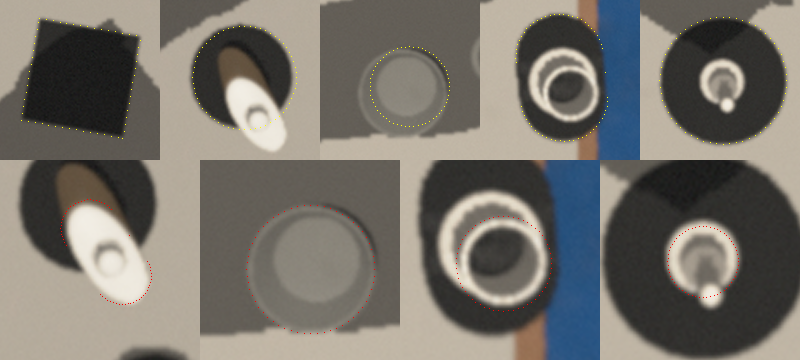

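Overlays match well: the bottle's wide axis is turned about 36° from y, and the ferrule, cup and nozzle are located. The small pad is hidden under the cup, so I'll remeasure it once it's bare, and the oval pad too. Next I check the obstacles around the nozzle and start with the bottle.

```bash
cat > mv.py <<'E'
from rig import env, optics
from h import *
UP=.28
def rot(deg):  # closing line at deg from world x; camera side is +90 deg
    a=np.radians(deg); c,s=np.cos(a),np.sin(a)
    return np.array([[-s,c,0],[c,s,0],[0,0,-1.]])
def pick(xy,deg,z,F):
    R=rot(deg); env.let_go(); env.goto((*xy,UP),R); env.line_to((*xy,z),vel=.22); env.grasp(F); env.pause(.2)
    o=env.get_obs(); print("grip",round(o["grip_width"],3),round(o["grip_force"],1),"f",np.round(o["force"],1))
    env.line_to((*xy,UP),vel=.2); o=env.get_obs(); print(" lifted",round(o["grip_width"],3),"f",np.round(o["force"],1),round(o["time_s"],1))
def put(xy,deg,z):
    R=rot(deg); env.goto((*xy,UP),R); env.line_to((*xy,z+.03),vel=.2); env.line_to((*xy,z+.001),vel=.05)
    env.pause(.2); env.let_go(); env.pause(.2); env.line_to((*xy,UP),vel=.2); print(" put",round(env.get_obs()["time_s"],1))
def snap(i,xy,z=.33,deg=0):
    env.goto((*xy,z),rot(deg)); env.pause(.2); s=optics.snapshot("wrist"); np.savez(f"pics/w{i}.npz",**s); return s
E
python3 - <<'E'
from h import *
s=np.load("pics/top0.npz"); P=cloud(s)
q=P[180:260,285:395].reshape(-1,3)
for lo,hi in [(.03,.08),(.08,.12),(.12,.14),(.14,.17)]:
    m=q[(q[:,2]>lo)&(q[:,2]<hi)]; print(lo,m.min(0).round(3),m.max(0).round(3))
q=P[160:245,435:540].reshape(-1,3); q=q[q[:,2]>.03]; print("grey",q.min(0).round(3),q.max(0).round(3))
from mv import *
pick((.396,.2155),36.5,.073,60)
put((.3528,.3503),36.5,.073)
s=snap(3,(.47,.05))
t=[optics.snapshot("top"),s]
cv2.imwrite("pics/a1.png",cv2.cvtColor(np.hstack([t[0]["img"][150:290,120:310],cv2.resize(s["img"],(187,140))]),cv2.COLOR_RGB2BGR))
E
```

```text
0.03 [ 0.311 -0.261  0.03 ] [ 0.488 -0.042  0.08 ]
0.08 [ 0.392 -0.252  0.08 ] [ 0.474 -0.044  0.12 ]
0.12 [ 0.367 -0.254  0.12 ] [ 0.424 -0.05   0.14 ]
0.14 [ 0.358 -0.256  0.14 ] [ 0.398 -0.054  0.155]
grey [ 0.344 -0.663  0.03 ] [ 0.558 -0.44   0.156]
grip 0.296 59.4 f [-2.1 -1.5  4.8]
 lifted 0.292 f [-0.1  1.3 -1.5] 9.0
 put 13.6
```

Run:
```python
from h import *
s=dict(np.load("pics/w3.npz")); row=[]
for n,c,z,k,a,sg,h in [("mid",(.396,.2145),.005,39,0,1,.06),("oval",(.539,.011),.005,"oval",.3,1,.06),("ferr",(.540,.0085),.035,21.5,0,-1,.045)]:
    c=np.array(c); p,f=fit(s,c,z,k,a,sg,rng=.008); print(n,p.round(4),round(f,1)); t=tile(s,c,z,h,260); draw(t,c,h,k,p,(0,0,255)); row.append(t)
cv2.imwrite("pics/a2.png",np.hstack(row))
```

```text
mid [0.3952 0.2155 0.    ] -19.1
oval [ 0.5413  0.0138 -0.0056] -25.1
ferr [0.5398 0.0083 0.    ] -47.5
```

View pics/a2.png

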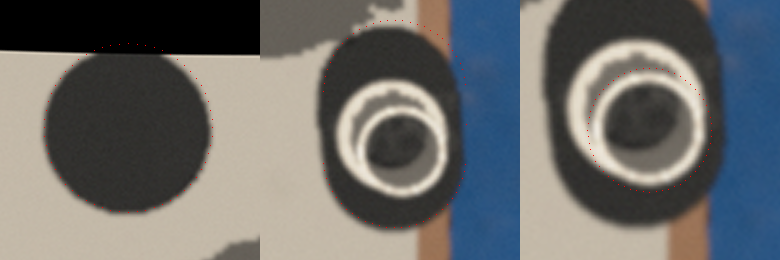

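View pics/a1.png

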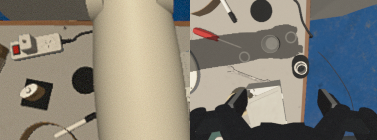

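The bottle stands on the square pad. The middle pad is at (.395,.2155) and the ferrule at (.540,.009). I'll move the ferrule now, then look at the bare oval pad.

Run:
```python
from mv import *
pick((.540,.009),0,.031,40)
put((.3952,.2155),0,.031)
s=snap(4,(.53,.07),.28); s2=snap(5,(.37,.31),.33)
row=[]
for s,n,c,z,k,a,sg,h in [(s,"oval",(.539,.012),.005,"oval",.4,1,.06),(s2,"ferr",(.395,.2155),.035,21.5,0,-1,.06),(s2,"bottle",(.353,.350),.09,"bottle",.5,-1,.06)]:
    c=np.array(c); p,f=fit(s,c,z,k,a,sg,a0=.61 if n=="bottle" else 0,rng=.01); print(n,p.round(4),round(f,1)); t=tile(s,c,z,h,260); draw(t,c,h,k,p,(0,0,255)); row.append(t)
cv2.imwrite("pics/a3.png",np.hstack(row)); print(env.get_obs()["time_s"])
```

```text
grip 0.513 39.7 f [-3.2 -0.2  7.3]
 lifted 0.512 f [-0.4  0.2 -2.3] 19.1
 put 24.4
oval [ 0.5381  0.01   -0.0213] -20.4
ferr [0.3943 0.2152 0.    ] -44.3
bottle [0.3541 0.3508 0.5797] -59.5
26.8083
```

View pics/a3.png

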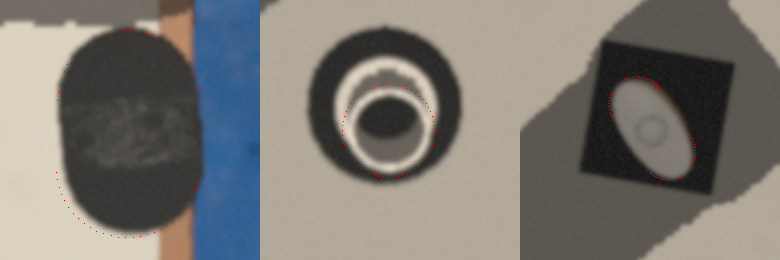

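Run:
```python
from h import *
s=dict(np.load("pics/w4.npz")); c=(.539,.012)
t=cv2.resize(tile(s,c,.005,.06,481),None,fx=1,fy=1)
for T in (75,90,105):
    m=((t.max(2)<T)).astype(np.uint8); m[:52*481//260//2]=0
    m=cv2.morphologyEx(m,cv2.MORPH_CLOSE,np.ones((25,25))); m=cv2.morphologyEx(m,cv2.MORPH_OPEN,np.ones((31,31)))
    k=max(cv2.findContours(m,0,1)[0],key=cv2.contourArea); (x,y),(w,h),a=cv2.minAreaRect(k); e=cv2.fitEllipse(k)
    M=cv2.moments(k); print(T,cv2.contourArea(k)/16,"rect",c[0]+(x-240)/4e3,c[1]-(y-240)/4e3,w/4,h/4,a,"mom",c[0]+(M["m10"]/M["m00"]-240)/4e3,c[1]-(M["m01"]/M["m00"]-240)/4e3,np.degrees(.5*np.arctan2(2*M["mu11"],M["mu20"]-M["mu02"])))
```

```text
75 4906.75 rect 0.539935115814209 0.012243812561035157 92.81810760498047 63.486541748046875 84.5596694946289 mom 0.539813415511795 0.011888705609619401 84.67741275597955
90 5034.78125 rect 0.5396212158203125 0.012249889373779297 93.37379455566406 64.93988037109375 88.26429748535156 mom 0.5398477947155103 0.011825081878350395 84.57658533208271
105 5153.53125 rect 0.5396897964477539 0.012376194000244142 94.48844146728516 65.724853515625 88.93909454345703 mom 0.5399817737231146 0.01174414842977813 84.2602722532103
```

The bare oval pad is centred at (.5398,.0119), turned +5.4°. Bottle goes there now, then the cup to the square pad, then I look at the bare small pad.

Run:
```python
from mv import *
pick((.3541,.3508),34.5,.073,60)
put((.5398,.0119),5.4,.073)
s0=snap(6,(.47,.09),.33)
c=np.array((.43,.1006)); p,f=fit(s0,c,.066,29,0,-1,rng=.006); print("cup",p,f)
pick((.430,.1006),0,.050,20)
put((.3528,.3503),0,.050)
s1=snap(7,(.43,.16),.30); s2=snap(8,(.36,.40),.33)
row=[]
for s,n,c,z,k,a,sg,h in [(s0,"bottle",(.54,.012),.09,"bottle",.4,-1,.06),(s1,"small",(.43,.1006),.005,30,0,1,.06),(s2,"cup",(.353,.350),.066,29,0,-1,.06)]:
    c=np.array(c); p,f=fit(s,c,z,k,a,sg,rng=.01); print(n,p.round(4),round(f,1)); t=tile(s,c,z,h,260); draw(t,c,h,k,p,(0,0,255)); row.append(t)
cv2.imwrite("pics/a4.png",np.hstack(row)); print(env.get_obs()["time_s"])
```

```text
grip 0.291 59.3 f [-0.5 -1.   5.1]
 lifted 0.288 f [ 0.2 -1.  -1.5] 30.6
 put 36.1
cup [4.29495563e-01 9.95155029e-02 5.74522286e-10] -12.122222222222222
grip 0.659 20.4 f [-1.1  0.7  4.5]
 lifted 0.658 f [-0.2  0.5 -0.2] 40.5
 put 45.5
bottle [0.5401 0.0131 0.0835] -51.9
small [0.4317 0.1001 0.    ] -22.1
cup [0.3521 0.3489 0.    ] -44.0
47.8417
```

View pics/a4.png

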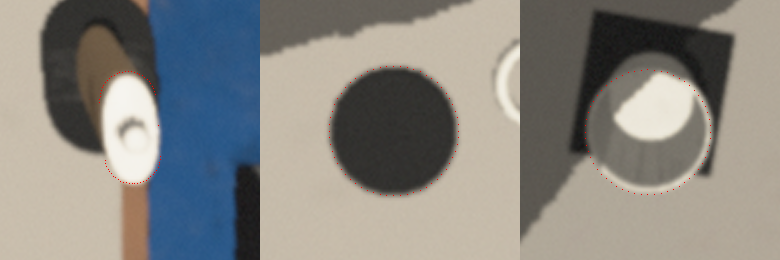

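Run:
```python
from mv import *
pick((.4625,-.3398),-90,.038,40)
put((.4317,.1001),-45,.038)
s1=snap(9,(.43,.16),.30)
pick((.3524,.3492),0,.050,20)
put((.4635,-.3395),-90,.050)
s2=snap(10,(.45,-.28),.33)
row=[]
for s,n,c,z,k,sg,h in [(s1,"noz",(.4317,.1001),.015,16,-1,.06),(s2,"cup",(.4635,-.3395),.066,29,-1,.06),(s2,"large",(.4635,-.3395),.005,48,1,.06)]:
    c=np.array(c); p,f=fit(s,c,z,k,0,sg,rng=.01); print(n,p.round(4),round(f,1)); t=tile(s,c,z,h,260); draw(t,c,h,k,p,(0,0,255)); row.append(t)
cv2.imwrite("pics/a5.png",np.hstack(row))
im=optics.snapshot("side")["img"]; cv2.imwrite("pics/a6.png",cv2.cvtColor(cv2.resize(im[150:330,150:450],(750,450)),cv2.COLOR_RGB2BGR)); print(env.get_obs()["time_s"])
```

```text
grip 0.218 39.4 f [-0.5  0.9  6. ]
 lifted 0.222 f [ 0.1 -0.1 -1.7] 54.1
 put 60.1
grip 0.656 20.4 f [-1.3 -1.3  5.9]
 lifted 0.655 f [ 0.2 -0.1 -0.3] 65.2
 put 71.6
noz [0.4311 0.1029 0.    ] -50.9
cup [ 0.4637 -0.3406  0.    ] -49.8
large [ 0.4626 -0.3415  0.    ] -20.2
73.2583
```

View pics/a5.png

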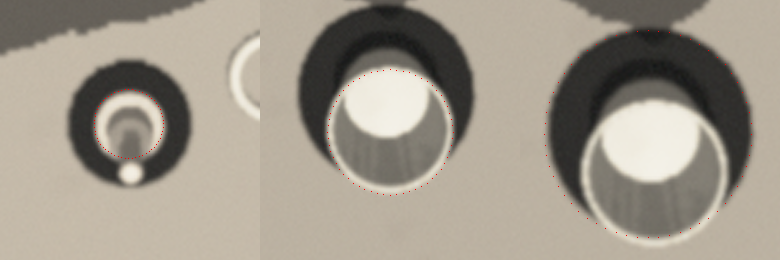

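View pics/a6.png

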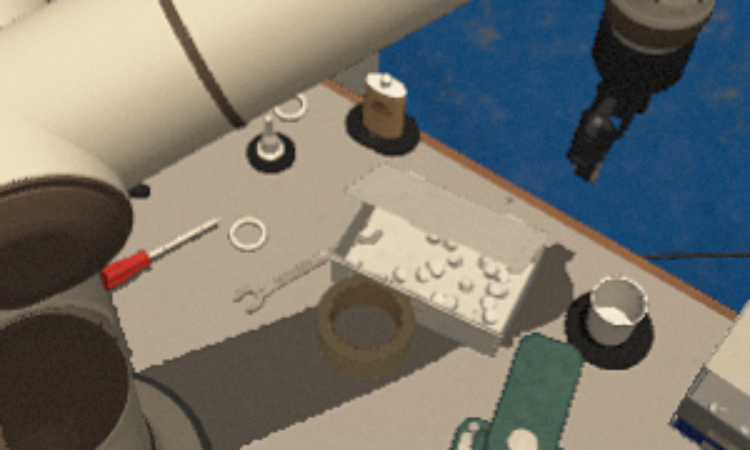

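The nozzle sits about 2 mm off its pad's centre and the cup about 1 mm off. The side view shows nozzle, bottle and cup upright on their pads. The ferrule was checked earlier, under 1 mm off, and wasn't approached again. The gripper is clear, so I'm handing in.

```bash
python3 -c "
from rig import env
print(env.job_done())"
```

```text
the job is handed in; nothing more can be done
None
```

I moved all four parts to their own pads, standing upright and within about 3 mm of centre by the camera fits. The square pad is empty, and I handed the job in at about 73 s on the robot's clock; no verdict came back.

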